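# Push a grooved bar home in a spring-plunger rod clamp

## Task

Lay the bar that has the groove in the two V supports in front of the rod clamp, tapered nose towards the clamp, and let go of it. Then push it lengthwise into the clamp until it is fully home against the stop and the spring plunger has dropped into its groove. Leave the plain bar and the loose angle offcut where they lie.

Things in the scene. Friction and masses are not known exactly. Their poses are not given: they have to be found in the camera images.
- grooved_bar_mid (a point): Mid-point, on the axis, of the grooved bar: loose aluminium round bar, 30 mm diameter, 160 mm long, about 0.3 kg, lying on the bench (axis 15 mm up) at the start. x runs along it towards its tapered nose; y, z turn as it rolls. A V-sided groove runs round it 30 mm from the mid-point towards the nose: 16 mm wide at the surface, 6 mm wide and 20 mm in diameter at the bottom. The rear end is flat.
- grooved_bar_nose (a point): Centre of the grooved bar's nose end face, 80 mm along x from its mid-point; same axes. The last 14 mm at the nose taper to 18 mm diameter.
- plain_bar_mid (a point): Mid-point, on the axis, of the plain bar: a loose aluminium bar of the same size (30 mm diameter, 160 mm long) with the same tapered nose but no groove. It is not wanted. x runs along it towards its nose.
- rod_clamp: Grey rod clamp, fixed to the bench. Origin on the bench under the middle of its mouth; z up; x is the way the bar is pushed in; y is the plunger's side. Dark base plate 68 mm wide, 10 mm thick, x = -190 to 155 mm. Clamp body from x = 0 (mouth) to 155 mm, 56 mm wide, 66 mm high; channel 32.4 mm wide, 31.8 mm high, open at the top only from x = 45 to 112 mm.
- clamp_mouth (a point): Centre of the clamp's mouth on the channel axis, 42 mm above the bench; axes as the clamp's. A bar that is fully home sticks out of the mouth by 20 mm at its rear end, by which it has to be pushed; its mid-point is then 60 mm past the mouth.
- clamp_stop (a point): Centre of the solid stop face on the channel axis, 140 mm past the mouth; axes as the clamp's.
- supports_mid (a point): Point on the channel axis midway between the two V supports, 42 mm above the bench, 100 mm before the mouth: where the mid-point of a laid bar belongs. Supports (90 degree V, open upwards) run from 35 to 80 mm beyond it and from 35 to 65 mm behind it, 36 mm wide, tops 34 mm above the bench; they centre a bar. Between them 70 mm is free for fingers down to the base plate. Axes as the clamp's.
- plunger (a joint): Side spring plunger with black knob, 90 mm past the mouth on the clamp's y side, reaching 70 mm from the axis. Value: metres pressed outward. 0 = free (its 12 mm round nose is then 8 mm from the axis), about 0.006 riding on a bar's full diameter, about 0.001 dropped into the groove. Spring 2 to 5 N; pushing the bar past takes about 3 to 12 N.
- offcut_mid (a point): Middle of a loose angle steel offcut, 110 x 50 x 50 mm, lying on the bench on the right of the work; a bystander.
Things that resemble listed ones, but are neither listed nor needed, are in the scene too. What is shaped like the part that bears grooved_bar_mid but brown or turquoise is not meant.

How it is judged:
By the outcome, as a careful person would: the job done as asked, in the order asked, and still so for the second after the job is handed in, with the robot touching nothing.
It also fails if it takes over 54 s, if anything falls off the work surface, if the arm or the gripper's body presses on something with over 40 N, if the wrist force passes 120 N, or if a joint passes its speed limit or range.

## Robot

A 6-joint arm with a two-finger parallel gripper is mounted at the origin on a cart in front of the work surface, level with it; the furniture and walls round the work are solid. World frame = base frame: x ahead of the robot, y to its left, z up, the work surface at z = 0. Lengths are in mm, angles in rad, forces in N, time in s.
With the tool pointing down it reaches from about 275 to 750 mm from the base axis. Payload 10.2 kg.
Tool frame: the origin (TCP) lies between the finger pads; the fingertips stand 11 mm ahead of it and the grasp point (between the pads) lies 8 mm behind it; z points along the fingers, y is the line along which they close (so a half turn about z gives the same grasp; the last joint's range is limited). The gripper opens to 85 mm and grips with 20 to 120 N. Pads are 22 mm wide; open, the fingers measure 114 mm over their backs; the gripper's body (76 mm by 85 mm) begins 54 mm behind the grasp point. The pads swing forward as they close: fully open they stand 13 mm farther back than shut.
Start: joints at [1.015, 0.313, 1.498, -0, 1.331, -0.223], TCP at [171.525, 496.196, 242.294] pointing down, gripper open.
Joint ranges: [-2.94, 2.94], [-0.97, 2.17], [0.19, 2.56], [-1.23, 4.37], [0.02, 3.11], [-2.88, 2.88]. Speed limits (rad/s): [2.39, 2.39, 3.01, 3.14, 3.14, 3.14].

## Interface

Orientations are given as a unit quaternion [w, x, y, z].
In Python, from rig import sense, eyes, finish_job gives the robot as it stands.
- The arm moves only by the shell command python3 -m jog 'ROWS' [FORCE]. ROWS is JSON, a list of rows, each a list of 7 numbers: the shift along the tool's x, y, z in m, then the turn, a rotation vector about the tool's x, y, z in rad, then the finger opening in m, from 0 to 0.0854. In form: [[dx, dy, dz, rx, ry, rz, gripper], ...]. A call has 1 to 5 rows; each row shifts and turns the commanded pose from where the row before left it, along the tool's axes as they then stand; what a row does not reach is not made up. A row lasts 1/10 s, in which the tool goes at most 50 mm and 8.59 degrees, less where a joint would pass 70% of its speed; a pose out of reach is approached as far as the arm can. A call is refused whole if a number of a shift passes 0.05 or a number of a turn 0.15, either way. A call with a gripper value outside its range is refused whole. The fingers move at their own pace and stop on an object; FORCE is the grip in N (left out, the last holds). Time passes only in rows, so rows that do not move let the fingers close. It gives the time, the measured TCP pose, the force, the opening and the grip force at its end, in the units of the state.
- sense(): the state, without advancing time (a new reading comes with each control period).
- eyes.capture(name): name is "scene" or "top" or "wrist"; returns the picture (480x640x3 uint8, red, green, blue); there is no depth.
- eyes.calibration(name): a dict with "fx", "fy", "cx", "cy" (pixels), "dist" ([k1, k2, p1, p2, k3] as OpenCV has them; the pictures are not rectified), "cam_to_world" (4x4, takes a point from camera to world coordinates); the wrist camera has in their place "mount" (4x4, takes a point from camera to tool coordinates, whose origin is the TCP and whose axes are the flange's). Camera axes: x right, y down, z forward; pixel columns grow to the right and rows downward; lengths in mm; the calibration is good to about 2 mm. A picture is of the moment at which its call begins: read the wrist's pose just before it. calibration takes no time and is no camera call.
- finish_job(): hands the job in; it is judged then, once.
The state is a dict: "time_s": time; "joints": joint angles; "dq": joint speeds; "tau": joint torques, N m; "eef_pos": TCP position; "ee_rot": TCP orientation; "force": force on the tool from outside, world axes, zero at the start; "wrist_torque": the same for the moment, N m; "grip_width": opening from 0.0 (shut) to 1.0 (fully open); "grip_force": force on a finger pad.
Only numpy, scipy, OpenCV 4.12 (cv2) and the standard library are available. Lean on these libraries where they do the work, as an engineer would, in place of code of your own. Each camera call takes 0.05 s, during which the arm holds its last target. There are 200 camera calls.

## Working session

There is one attempt and no reset: what is moved stays moved. The work goes in short steps, Python scripts to look and compute and a shell command to move; the robot and the scene stay as the last step left them, time stands still between calls to the robot, and variables do not carry over. Pictures are saved under pics/ and viewed, at most 10 in all, crops included, and the job is handed in when it is done.

```bash
mkdir -p pics; ls
python3 - <<'E'
from rig import sense, eyes
import cv2
s=sense();print(s)
for n in("scene","top"):
    cv2.imwrite(f"pics/{n}0.png",eyes.capture(n)[:,:,::-1]); print(n,eyes.calibration(n))
print(eyes.calibration("wrist"))
E
```

```text
pics
{'time_s': 0.0, 'joints': array([ 1.01456457e+00,  3.13490011e-01,  1.49844540e+00, -6.44833410e-06,
        1.33097915e+00, -2.23394693e-01]), 'dq': array([-1.01777986e-03, -3.28114427e-04,  4.52606768e-04, -1.00885765e-03,
        6.45230638e-06, -5.25825659e-04]), 'tau': array([-6.36064324e-04, -4.12246764e+01, -2.59750164e+01, -2.02876859e-04,
        3.94647679e-03, -1.56751838e-05]), 'eef_pos': array([171.41142343, 495.97504191, 241.71145669]), 'ee_rot': array([-2.48277178e-04,  1.65650635e-01,  9.86184278e-01, -6.12561148e-04]), 'force': array([-0.3120338 , -0.36128522,  0.71731348]), 'wrist_torque': array([-0.01523338, -0.01742811, -0.02796932]), 'grip_force': 0.0, 'grip_width': 1.0031171160666177}
scene {'fx': 551.1595358331705, 'fy': 551.1595358331705, 'cx': 321.9380387205573, 'cy': 242.3146208935291, 'dist': array([-0.16924146,  0.        ,  0.        ,  0.        ,  0.        ]), 'cam_to_world': array([[ 8.97612243e-01, -3.01479755e-01,  3.21562153e-01,
         1.64239875e+01],
       [-4.40638876e-01, -5.94881217e-01,  6.72275032e-01,
        -1.17394053e+03],
    
[... 552 characters left out ...]
 3.41453492e-03, -8.71423100e-02, -9.96190021e-01,
         1.16966573e+03],
       [ 0.00000000e+00,  0.00000000e+00,  0.00000000e+00,
         1.00000000e+00]])}
{'fx': 395.20335903869056, 'fy': 395.20335903869056, 'cx': 310.7834056050951, 'cy': 243.14453801372304, 'dist': array([-0.07016759,  0.        ,  0.        ,  0.        ,  0.        ]), 'mount': array([[-1.79490477e-04, -9.53095895e-01, -3.02668436e-01,
         7.79963451e+01],
       [ 9.99999949e-01, -2.50991978e-04,  1.97341215e-04,
         3.75377875e-01],
       [-2.64052452e-04, -3.02668385e-01,  9.53095892e-01,
        -1.32167713e+02],
       [ 0.00000000e+00,  0.00000000e+00,  0.00000000e+00,
         1.00000000e+00]])}
```

View pics/scene0.png

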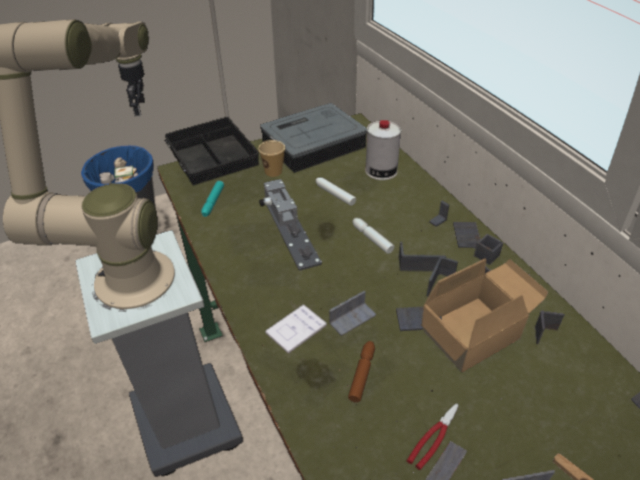

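View pics/top0.png

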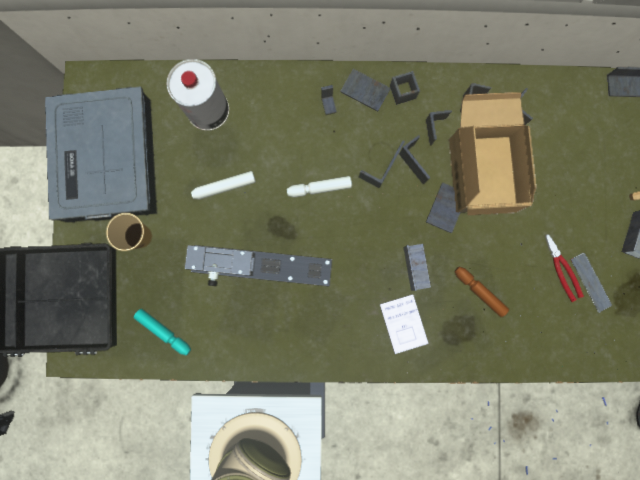

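```bash
cat > h.py <<'E'
import numpy as np, cv2
from rig import sense, eyes
from scipy.spatial.transform import Rotation as R
def pose():
    s=sense(); T=np.eye(4); q=s["ee_rot"]; T[:3,:3]=R.from_quat([q[1],q[2],q[3],q[0]]).as_matrix(); T[:3,3]=s["eef_pos"]; return T
def cal(n,T=None):
    c=eyes.calibration(n); K=np.array([[c["fx"],0,c["cx"]],[0,c["fy"],c["cy"]],[0,0,1]])
    return K,c["dist"],(c["cam_to_world"] if n!="wrist" else T@c["mount"])
def ray(px,z,n,T=None):
    K,d,M=cal(n,T); u=cv2.undistortPoints(np.array(px,float).reshape(-1,1,2),K,d).reshape(-1,2)
    D=np.c_[u,np.ones(len(u))]@M[:3,:3].T; o=M[:3,3]
    return (o+D*((z-o[2])/D[:,2])[:,None])[:,:2]
def proj(P,n,T=None):
    K,d,M=cal(n,T); I=np.linalg.inv(M)
    return cv2.projectPoints(np.array(P,float).reshape(-1,3),cv2.Rodrigues(I[:3,:3])[0],I[:3,3],K,d)[0].reshape(-1,2)
E
python3 - <<'E'
from h import *
im=cv2.imread("pics/top0.png")
cv2.imwrite("pics/crop1.png",cv2.resize(im[160:300,180:360],None,fx=4,fy=4,interpolation=cv2.INTER_CUBIC))
m=(im.min(2)>130).astype(np.uint8)
m=cv2.morphologyEx(m,cv2.MORPH_CLOSE,np.ones((5,5)))
for c in cv2.findContours(m,0,cv2.CHAIN_APPROX_NONE)[0]:
    r=cv2.minAreaRect(c)
    if 500<r[1][0]*r[1][1]<2500 and 120<r[0][1]<240:
        b=cv2.boxPoints(r); print(r,ray(b,15,"top").round(1).tolist(),ray([r[0]],15,"top"))
E
```

```text
((114.87798309326172, 235.30563354492188), (35.834815979003906, 16.23985481262207), 68.49856567382812) [[573.4, 393.1], [588.7, 355.3], [505.4, 317.9], [490.2, 355.4]] [[539.2451625  355.28535258]]
((318.9053955078125, 186.4324188232422), (11.67232894897461, 65.10199737548828), 80.53767395019531) [[667.1, -69.1], [696.0, -229.1], [666.8, -234.0], [638.0, -74.4]] [[ 666.896745   -151.51955934]]
((222.25228881835938, 185.17431640625), (11.78126335144043, 64.94062805175781), 73.3007583618164) [[657.8, 172.0], [706.6, 17.2], [677.9, 8.0], [629.3, 162.4]] [[667.80953636  89.88889948]]
```

View pics/crop1.png

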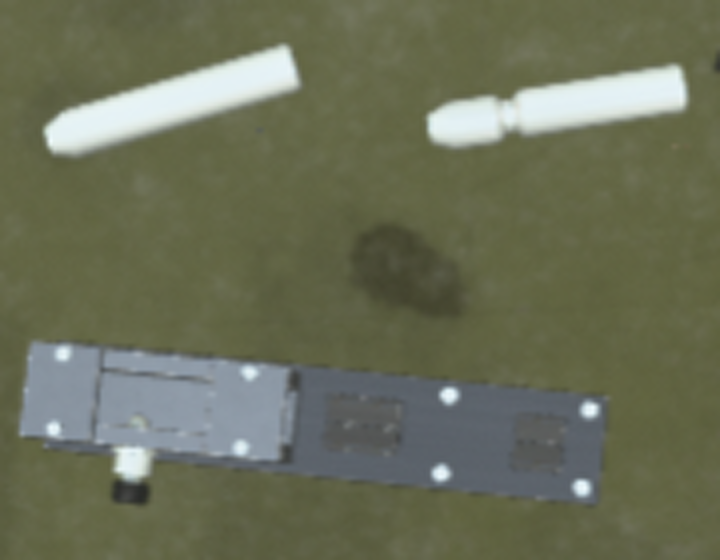

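The crop shows the groove on the bar at (319,187), with its nose towards image left. What could be mistaken for it: the plain white bar (222,185), the turquoise bar (162,332) and the brown bar (481,291). I choose (319,187). The clamp body spans crop (21..298, 342..460), with its mouth facing right and the plunger knob at crop (131,490).

Run:
```python
from h import *
f=lambda c:(np.array(c)+.5)/4-.5+[180,160]
body=ray(f([(298,368),(289,460),(32,342),(21,436)]),66,"top")
base=ray(f([(607,396),(597,503)]),10,"top")
print(body.round(1),base.round(1))
back=body[2:].mean(0); mouth=body[:2].mean(0); end=base.mean(0)
u=back-end; print("len",np.linalg.norm(u)); u/=np.linalg.norm(u); print("axis ang",np.degrees(np.arctan2(u[1],u[0])))
for m in (mouth,end+u*190,back-u*155): print("mouth est",m.round(1))
# scene view check
im=cv2.imread("pics/scene0.png")
m=(mouth+end+u*190+back-u*155)/3
n=np.array([-u[1],u[0]])
print("mouth",m,"supports",m-100*u)
P=lambda x,y,z:[*(m+x*u+y*n),z]
pts=[P(155,28,66),P(155,-28,66),P(0,28,66),P(0,-28,66),P(-190,34,10),P(-190,-34,10)]
for q in proj(pts,"scene"): print(q.round(1)); cv2.circle(im,tuple(int(v) for v in q.round()),1,(0,0,255),-1)
for q in proj([[638,-74.4,15],[667,-69,15],[696,-229,15],[666.8,-234,15],[667,-151.5,15]],"scene"): cv2.circle(im,tuple(int(v) for v in q.round()),1,(255,0,0),-1)
cv2.imwrite("pics/sc1.png",cv2.resize(im[160:280,240:410],None,fx=4.5,fy=4.5,interpolation=cv2.INTER_NEAREST))
```

```text
[[498.3  -0.8]
 [444.2   3.3]
 [512.  157.1]
 [456.4 161.7]] [[ 487.3 -184.2]
 [ 421.4 -178.6]]
len 342.07000284909594
axis ang 84.99335123895662
mouth est [471.2   1.3]
mouth est [470.9   7.9]
mouth est [470.7   5. ]
mouth [470.95819478   4.72035885] supports [462.23106044 -94.89809891]
[263.3 182.5]
[280.4 178.6]
[278.4 211.4]
[296.7 206.9]
[298.9 268.5]
[322.2 262.1]
```

View pics/sc1.png

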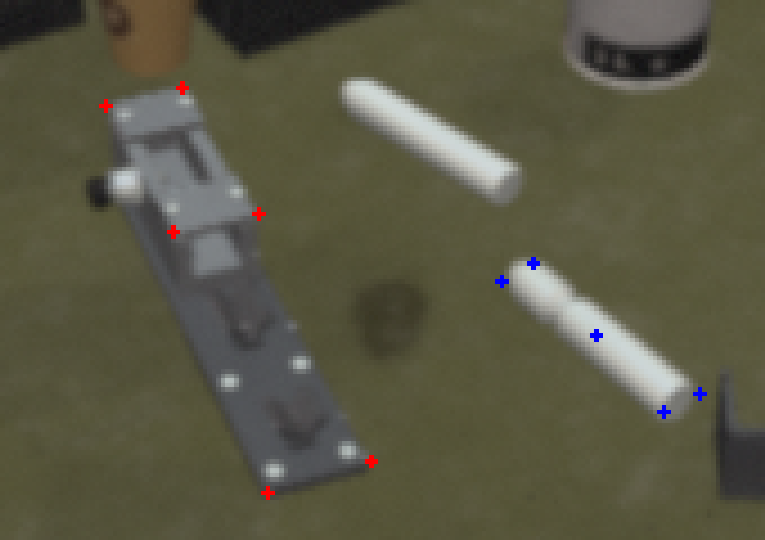

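```bash
J="python3 -m jog"
python3 -m jog '[[0,0,0,0,0,0.1325,0.065],[0,0,0,0,0,0.1325,0.065],[0,0,0,0,0,0.1325,0.065],[0,0,0,0,0,0.1325,0.065]]' 40
python3 -m jog '[[0,0,0,0,0,0.1325,0.065],[0,0,0,0,0,0.1325,0.065],[0,0,0,0,0,0.1325,0.065],[0,0,0,0,0,0.1325,0.065]]'
python3 -m jog '[[-0.040,0.0207,0.003,0,0,0,0.065],[-0.040,0.0207,0.003,0,0,0,0.065],[-0.040,0.0207,0.003,0,0,0,0.065],[-0.040,0.0207,0.003,0,0,0,0.065],[-0.040,0.0207,0.003,0,0,0,0.065]]'
python3 -m jog '[[-0.040,0.0207,0.003,0,0,0,0.065],[-0.040,0.0207,0.003,0,0,0,0.065],[-0.040,0.0207,0.003,0,0,0,0.065],[-0.040,0.0207,0.003,0,0,0,0.065],[-0.040,0.0207,0.003,0,0,0,0.065]]'
python3 -m jog '[[-0.040,0.0207,0.003,0,0,0,0.065],[-0.040,0.0207,0.003,0,0,0,0.065],[-0.040,0.0207,0.003,0,0,0,0.065],[-0.040,0.0207,0.003,0,0,0,0.065],[-0.040,0.0207,0.003,0,0,0,0.065]]'
```

```text
time_s: 0.5
eef_pos: [171.4, 496.1, 242.0]
ee_rot: [-0.0, 0.421, 0.907, -0.0]
force: [-0.2, -0.2, -0.1]
grip_width: 0.764
grip_force: 0.0
time_s: 0.9
eef_pos: [171.5, 496.1, 242.0]
ee_rot: [0.0, 0.644, 0.765, -0.0]
force: [0.0, -0.1, 0.4]
grip_width: 0.759
grip_force: 0.0
time_s: 1.4
eef_pos: [309.4, 316.1, 227.0]
ee_rot: [-0.0, 0.641, 0.767, -0.0]
force: [1.2, 0.3, 0.3]
grip_width: 0.762
grip_force: 0.0
time_s: 1.9
eef_pos: [446.8, 137.4, 212.1]
ee_rot: [-0.0, 0.642, 0.767, -0.0]
force: [0.3, 0.2, -0.5]
grip_width: 0.763
grip_force: 0.0
time_s: 2.4
eef_pos: [584.1, -41.0, 196.8]
ee_rot: [-0.0, 0.642, 0.767, -0.0]
force: [-0.7, -0.3, -0.1]
grip_width: 0.762
grip_force: 0.0
```

```bash
python3 -m jog '[[-0.041,0.0207,0.003,0,0,0,0.065],[-0.041,0.0207,0.003,0,0,0,0.065],[-0.041,0.0207,0.003,0,0,0,0.065],[0,0,0,0,0,0,0.065]]'
python3 - <<'E'
from h import *
T=pose(); im=eyes.capture("wrist")[:,:,::-1].copy(); cv2.imwrite("pics/w1.png",im); np.save("w1.npy",T)
m=(im.min(2)>120).astype(np.uint8); m=cv2.morphologyEx(m,cv2.MORPH_CLOSE,np.ones((9,9)))
for c in cv2.findContours(m,0,cv2.CHAIN_APPROX_NONE)[0]:
    r=cv2.minAreaRect(c)
    if r[1][0]*r[1][1]>3000: print(r,ray(cv2.boxPoints(r),15,"wrist",T).round(1).tolist(),ray([r[0]],15,"wrist",T))
print(proj([T[:3,3]],"wrist",T))
E
```

```text
time_s: 2.8
eef_pos: [667.2, -153.9, 185.2]
ee_rot: [-0.001, 0.643, 0.766, -0.001]
force: [-0.3, 0.7, -0.4]
grip_width: 0.764
grip_force: 0.0
((624.0, 407.5), (111.0, 30.0), 90.0) [[960.9, -228.0], [992.4, -223.8], [1062.5, -355.7], [1024.9, -358.4]] [[1006.76200883 -286.65287376]]
((311.5, 210.5), (207.0, 39.0), 90.0) [[638.2, -71.3], [666.2, -66.4], [697.6, -230.9], [664.9, -236.7]] [[ 665.61490892 -144.99897182]]
[[312.03475002 333.57477654]]
```

View pics/w1.png

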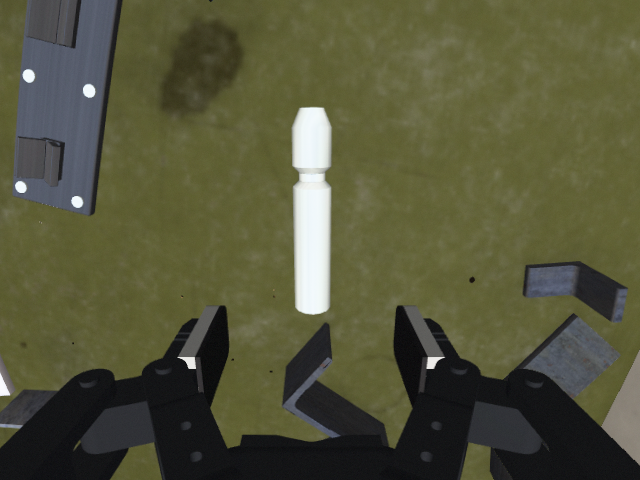

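Wrist view: the bar is upright in the image, nose end at (311,107), groove at (312,178), rear end at (312,313), centred between the fingers. The base-plate corner is at (95,214), its right edge runs up to (121,5), and the rear support is at about (40,160).

Run:
```python
from h import *
T=np.load("w1.npy"); im=cv2.imread("pics/w1.png")
g=ray([(312,168),(312,187)],28,"wrist",T); print("groove",g, "mid from groove",g.mean(0)-30*np.array([-.177,.984]))
print("rear z26",ray([(312,313)],26,"wrist",T),"nose z24/15",ray([(312,107)],24,"wrist",T),ray([(312,107)],15,"wrist",T))
e=ray([(95,214),(121,5)],10,"wrist",T); d=e[1]-e[0]; print("plate edge",e,np.degrees(np.arctan2(d[1],d[0])))
b=ray([(21,187),(77,202),(28,76),(89,90)],13,"wrist",T); print("bolts",b)
b2=ray((np.array([(590,410),(582,488),(449,395),(441,473)])+.5)/4-.5+[180,160],13,"top"); print("bolts top",b2)
```

```text
groove [[ 659.97790271 -110.91601644]
 [ 662.38905798 -124.59807413]] mid from groove [ 666.49348035 -147.27704528]
rear z26 [[ 680.46668263 -227.10777821]] nose z24/15 [[652.6064801  -69.02776862]] [[652.58033875 -68.77133491]]
plate edge [[ 492.38433377 -178.92112006]
 [ 505.93745018  -21.06412063]] 85.09279467606831
bolts [[ 431.39883444 -165.75590306]
 [ 478.8631445  -170.44588641]
 [ 438.57387579  -79.45257089]
 [ 486.83389336  -83.04794634]]
bolts top [[ 478.38702607 -173.70468059]
 [ 430.47265911 -169.23072043]
 [ 486.71701848  -86.86522665]
 [ 438.74606961  -82.68328004]]
```

```bash
python3 -m jog '[[0,0,0.045,0,0,0,0.065],[0,0,0.045,0,0,0,0.065],[0,0,0.040,0,0,0,0.065],[0,0,0,0,0,0,0.065]]'
```

```text
time_s: 3.25
eef_pos: [663.1, -147.2, 52.9]
ee_rot: [-0.005, 0.641, 0.767, -0.002]
force: [-0.0, 0.5, 0.9]
grip_width: 0.761
grip_force: 0.0
```

```bash
python3 -m jog '[[0,0,0,0,0,0,0.065],[0,0,0,0,0,0,0.065]]'
python3 -c "
from h import *
s=sense();print(s['joints'].round(3),pose().round(4),s['dq'].round(3))"
```

```text
time_s: 3.45
eef_pos: [667.5, -149.5, 61.6]
ee_rot: [0.002, 0.641, 0.767, 0.001]
force: [-0.1, 0.4, 0.7]
grip_width: 0.759
grip_force: 0.0
[-0.391  0.827  1.149  0.     1.161 -0.57 ] [[-1.776000e-01  9.841000e-01  4.400000e-03  6.675032e+02]
 [ 9.841000e-01  1.776000e-01 -1.800000e-03 -1.494619e+02]
 [-2.500000e-03  4.000000e-03 -1.000000e+00  6.161780e+01]
 [ 0.000000e+00  0.000000e+00  0.000000e+00  1.000000e+00]] [-0.003 -0.001 -0.     0.001 -0.005 -0.001]
```

```bash
python3 -m jog '[[0,0,0,0,0,0,0.065]]'
python3 -m jog '[[0,0,0,0,0,0,0.065]]'
python3 - <<'E'
from h import *
T=pose(); im=eyes.capture("wrist")[:,:,::-1].copy(); cv2.imwrite("pics/w2.png",im);np.save("w2.npy",T);print(T[:3,3], sense()['eef_pos'])
E
```

```text
time_s: 3.55
eef_pos: [667.3, -149.6, 61.0]
ee_rot: [0.002, 0.641, 0.767, 0.001]
force: [-0.5, -0.1, 0.8]
grip_width: 0.761
grip_force: 0.0
time_s: 3.65
eef_pos: [666.8, -149.5, 60.0]
ee_rot: [0.001, 0.641, 0.767, 0.0]
force: [0.1, 0.9, -1.0]
grip_width: 0.764
grip_force: 0.0
[ 666.81676526 -149.53526405   59.99035179] [ 666.63371458 -149.5258006    59.52256495]
```

View pics/w2.png

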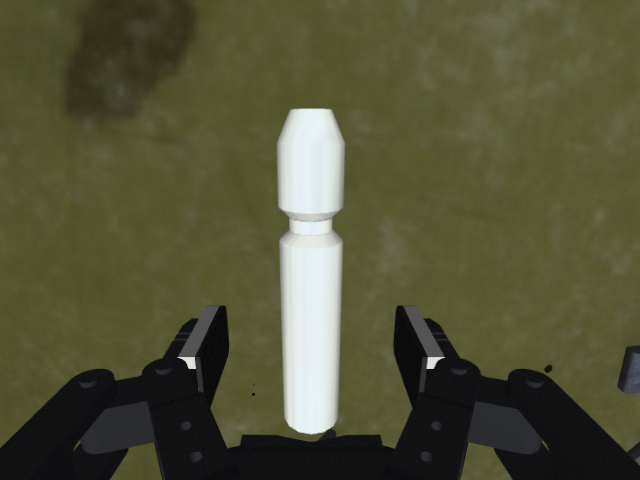

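Second wrist view: groove floor centred at (311,227), nose end face top at (311,109), rear end at (311,432). The bar is centred between the pads, and the arm is still settling slowly.

```bash
python3 - <<'E'
from h import *
T=np.load("w2.npy"); d=np.array([-.177,.984])
g=ray([(311,227)],25,"wrist",T)[0]; r=ray([(311,432)],28,"wrist",T)[0]; n=ray([(311,109)],24,"wrist",T)[0]
for q in (g-30*d,r+80*d,n-80*d): print(q.round(1), "along from TCP",((q-T[:2,3])@d).round(1),"lat",(q-T[:2,3])@[.984,.177])
E
python3 -m jog '[[0,0,0,0,0,0,0.065],[0,0,0,0,0,0,0.065],[0,0,0,0,0,0,0.065]]'
```

```text
[ 666.2 -147.3] along from TCP 2.3 lat -0.25077751753685606
[ 666.2 -147.6] along from TCP 2.0 lat -0.24377928773385724
[ 666.3 -147.9] along from TCP 1.7 lat -0.25377166971790055
time_s: 4.0
eef_pos: [666.2, -149.4, 58.3]
ee_rot: [-0.0, 0.641, 0.767, -0.0]
force: [-0.1, -0.0, 0.4]
grip_width: 0.762
grip_force: 0.0
```

```bash
python3 -m jog '[[0.002,0,0.011,0,0,0,0.065],[0,0,0.011,0,0,0,0.065],[0,0,0.010,0,0,0,0.065],[0,0,0.006,0,0,0,0.065],[0,0,0,0,0,0,0.065]]'
python3 -m jog '[[0,0,0,0,0,0,0.065],[0,0,0,0,0,0,0.065]]'
```

```text
time_s: 4.5
eef_pos: [665.3, -147.2, 18.8]
ee_rot: [-0.001, 0.641, 0.767, -0.0]
force: [-0.5, -0.5, -0.5]
grip_width: 0.758
grip_force: 0.0
time_s: 4.7
eef_pos: [666.2, -147.6, 20.8]
ee_rot: [0.0, 0.641, 0.767, 0.0]
force: [0.1, -0.4, 0.0]
grip_width: 0.761
grip_force: 0.0
```

```bash
python3 -m jog '[[0,0,0.004,0,0,0,0.065],[0,0,0.003,0,0,0,0.065],[0,0,0,0,0,0,0.065]]'
python3 -m jog '[[0,0,0,0,0,0,0.02],[0,0,0,0,0,0,0.02],[0,0,0,0,0,0,0.02],[0,0,0,0,0,0,0.02],[0,0,0,0,0,0,0.02]]' 40
python3 -m jog '[[0,0,0,0,0,0,0.02],[0,0,0,0,0,0,0.02],[0,0,0,0,0,0,0.02]]'
```

```text
time_s: 5.0
eef_pos: [665.6, -147.3, 12.7]
ee_rot: [-0.0, 0.641, 0.767, -0.0]
force: [0.4, -0.5, 0.2]
grip_width: 0.762
grip_force: 0.0
time_s: 5.5
eef_pos: [666.2, -147.5, 13.7]
ee_rot: [0.0, 0.641, 0.767, 0.0]
force: [0.4, 1.4, 2.7]
grip_width: 0.336
grip_force: 39.7
time_s: 5.8
eef_pos: [666.2, -147.5, 13.7]
ee_rot: [0.0, 0.641, 0.767, 0.0]
force: [1.7, 0.5, 4.3]
grip_width: 0.333
grip_force: 39.9
```

```bash
python3 -m jog '[[0,0,-0.02,0,0,0,0.02],[0,0,-0.03,0,0,0,0.02],[0,0,-0.03,0,0,0,0.02],[0,0,-0.03,0,0,0,0.02],[0,0,-0.02,0,0,0,0.02]]'
python3 -m jog '[[0.016,-0.0317,0,0,0,0,0.02],[0.016,-0.0317,0,0,0,0,0.02],[0.016,-0.0317,0,0,0,0,0.02],[0.016,-0.0317,0,0,0,0,0.02],[0.016,-0.0317,0,0,0,0,0.02]]'
python3 -m jog '[[0.016,-0.0317,0,0,0,0,0.02],[0,0,0,0,0,0.1325,0.02],[0,0,0,0,0,0.1325,0.02],[0,0,0,0,0,0,0.02],[0,0,0,0,0,0,0.02]]'
python3 -m jog '[[0,0,0,0,0,0,0.02],[0,0,0,0,0,0,0.02],[0,0,0,0,0,0,0.02]]'
python3 - <<'E'
from h import *
T=pose(); im=eyes.capture("wrist")[:,:,::-1].copy(); cv2.imwrite("pics/w3.png",im);np.save("w3.npy",T);print(T.round(4))
E
```

```text
time_s: 6.3
eef_pos: [665.6, -147.4, 144.2]
ee_rot: [-0.0, 0.641, 0.767, -0.0]
force: [-0.0, -0.1, -4.2]
grip_width: 0.332
grip_force: 40.4
time_s: 6.8
eef_pos: [493.4, -96.0, 142.1]
ee_rot: [-0.001, 0.641, 0.767, -0.001]
force: [0.9, 0.3, -2.7]
grip_width: 0.334
grip_force: 40.8
time_s: 7.3
eef_pos: [461.3, -86.5, 142.7]
ee_rot: [-0.001, 0.736, 0.677, -0.0]
force: [-0.1, -0.5, -4.3]
grip_width: 0.335
grip_force: 41.0
time_s: 7.6
eef_pos: [461.7, -86.6, 143.2]
ee_rot: [-0.0, 0.737, 0.676, -0.0]
force: [0.4, 0.8, -3.6]
grip_width: 0.334
grip_force: 41.0
[[ 8.600000e-02  9.963000e-01 -3.000000e-04  4.616776e+02]
 [ 9.963000e-01 -8.600000e-02  1.000000e-04 -8.663410e+01]
 [ 1.000000e-04 -3.000000e-04 -1.000000e+00  1.431600e+02]
 [ 0.000000e+00  0.000000e+00  0.000000e+00  1.000000e+00]]
```

View pics/w3.png

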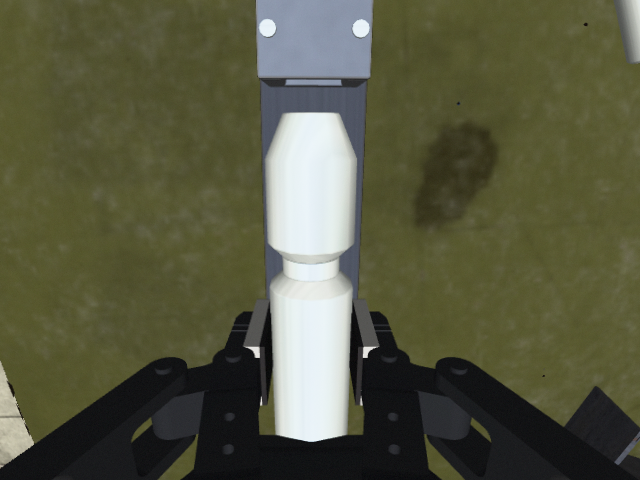

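Third wrist view: the bar is held, nose towards the clamp. The nose end is at (311,112), the groove at (311,266), and the mouth's top edge runs from (257,78) to (371,79). Bar and clamp are nearly collinear.

Run:
```python
from h import *
T=np.load("w3.npy"); A=T[:2,:2]
loc=lambda px,z:((ray(px,z,"wrist",T)-T[:2,3])@A).round(1).tolist()
print("mouth top edge tool xy",loc([(257,78),(371,79)],66)); print("bolts",loc([(267,28),(361,29)],68))
im=cv2.imread("pics/w3.png"); g=im.astype(int)
for v in (10,50,65): # body side edges
    r=np.where(g[v,230:400,0]-g[v,230:400,1]>-3)[0]+230; print(v,r.min(),r.max(),loc([(r.min(),v),(r.max()+1,v)],66))
za=T[2,3]+1.3  # bar axis height: lifted from 13.7 w/ axis 15
for v in (115,200,300):
    r=np.where(g[v,180:450].min(1)>125)[0]+180; print("bar",v,r.min(),r.max(),loc([(r.mean()+.5,v)],za))
print("nose",loc([(311,112)],za+9),loc([(311,112)],za),"groove",loc([(311,267)],za+10))
```

```text
mouth top edge tool xy [[97.5, -27.2], [97.1, 29.4]]
bolts [[120.1, -21.5], [119.7, 23.5]]
10 256 372 [[128.7, -26.8], [128.7, 29.3]]
50 257 370 [[110.6, -26.8], [110.6, 28.9]]
65 257 369 [[103.6, -27.0], [103.7, 28.7]]
bar 115 282 339 [[78.9, -0.6]]
bar 200 267 354 [[51.5, -0.6]]
bar 300 271 351 [[14.6, -0.4]]
nose [[79.7, -0.6]] [[79.8, -0.6]] groove [[31.3, -0.6]]
```

```bash
python3 -m jog '[[-0.0025,0.0016,0.025,0,0,0,0.02],[0,0,0.025,0,0,0,0.02],[0,0,0.02,0,0,0,0.02],[0,0,0.015,0,0,0,0.02],[0,0,0.005,0,0,0,0.02]]'
python3 -m jog '[[0,0,0,0,0,0,0.02],[0,0,0,0,0,0,0.02],[0,0,0,0,0,0,0.02]]'
```

```text
time_s: 8.15
eef_pos: [462.5, -89.0, 52.0]
ee_rot: [-0.001, 0.737, 0.676, -0.0]
force: [-0.3, 0.2, -3.1]
grip_width: 0.334
grip_force: 40.9
time_s: 8.45
eef_pos: [463.6, -89.5, 54.1]
ee_rot: [0.001, 0.737, 0.676, 0.0]
force: [-0.1, 0.1, -4.2]
grip_width: 0.335
grip_force: 40.9
```

```bash
python3 -m jog '[[0,0,0.004,0,0,0,0.02],[0,0,0.003,0,0,0,0.02],[0,0,0.002,0,0,0,0.02],[0,0,0,0,0,0,0.02],[0,0,0,0,0,0,0.02]]'
python3 -m jog '[[0,0,0.001,0,0,0,0.02],[0,0,0.001,0,0,0,0.02],[0,0,0,0,0,0,0.02]]'
```

```text
time_s: 8.95
eef_pos: [463.1, -89.3, 44.3]
ee_rot: [-0.0, 0.737, 0.676, -0.0]
force: [1.1, 0.4, -4.1]
grip_width: 0.337
grip_force: 41.0
time_s: 9.25
eef_pos: [463.0, -89.2, 42.2]
ee_rot: [-0.0, 0.737, 0.676, -0.0]
force: [0.3, 0.1, -4.0]
grip_width: 0.336
grip_force: 41.0
```

```bash
python3 -m jog '[[0,0,0.001,0,0,0,0.02],[0,0,0,0,0,0,0.02]]'
python3 -m jog '[[0,0,0.001,0,0,0,0.02],[0,0,0,0,0,0,0.02]]'
```

```text
time_s: 9.45
eef_pos: [463.1, -89.3, 41.5]
ee_rot: [0.0, 0.737, 0.676, 0.0]
force: [-1.5, 1.0, -0.6]
grip_width: 0.337
grip_force: 41.3
time_s: 9.65
eef_pos: [463.2, -89.3, 41.3]
ee_rot: [0.0, 0.737, 0.676, -0.0]
force: [-5.5, 1.5, 12.2]
grip_width: 0.333
grip_force: 42.7
```

```bash
python3 -m jog '[[0,0,0,0,0,0,0.034],[0,0,0,0,0,0,0.04],[0,0,0,0,0,0,0.06],[0,0,0,0,0,0,0.06],[0,0,0,0,0,0,0.06]]'
python3 -m jog '[[0,0,-0.01,0,0,0,0.06],[0,0,-0.03,0,0,0,0.06],[0,0,-0.03,0,0,0,0.06],[0,0,-0.03,0,0,0,0.06],[-0.03,0,0,0,0,0,0.06]]'
python3 -m jog '[[-0.04,0,0,0,0,0,0],[-0.04,0,0,0,0,0,0],[-0.02,0,0,0,0,0,0],[0,0,0,0,0,0,0],[0,0,0,0,0,0,0]]'
python3 -m jog '[[0,0,0,0,0,0,0],[0,0,0,0,0,0,0],[0,0,0,0,0,0,0]]'
python3 - <<'E'
from h import *
T=pose(); im=eyes.capture("wrist")[:,:,::-1].copy(); cv2.imwrite("pics/w4.png",im);np.save("w4.npy",T);print(T.round(4))
E
```

```text
time_s: 10.15
eef_pos: [463.1, -89.3, 40.3]
ee_rot: [0.0, 0.737, 0.676, -0.0]
force: [-0.1, 0.0, -0.1]
grip_width: 0.704
grip_force: 0.0
time_s: 10.65
eef_pos: [462.1, -118.3, 144.6]
ee_rot: [0.003, 0.736, 0.677, 0.001]
force: [0.4, -0.2, 0.4]
grip_width: 0.701
grip_force: 0.0
time_s: 11.15
eef_pos: [451.7, -218.4, 140.6]
ee_rot: [-0.0, 0.737, 0.676, 0.0]
force: [-0.4, 1.3, 0.1]
grip_width: -0.001
grip_force: 0.0
time_s: 11.45
eef_pos: [451.9, -218.0, 140.4]
ee_rot: [0.0, 0.737, 0.676, 0.0]
force: [-0.1, -0.2, -0.9]
grip_width: -0.001
grip_force: 0.0
[[ 8.570000e-02  9.963000e-01  0.000000e+00  4.519467e+02]
 [ 9.963000e-01 -8.570000e-02 -0.000000e+00 -2.180455e+02]
 [-0.000000e+00  0.000000e+00 -1.000000e+00  1.404332e+02]
 [ 0.000000e+00  0.000000e+00  0.000000e+00  1.000000e+00]]
```

View pics/w4.png

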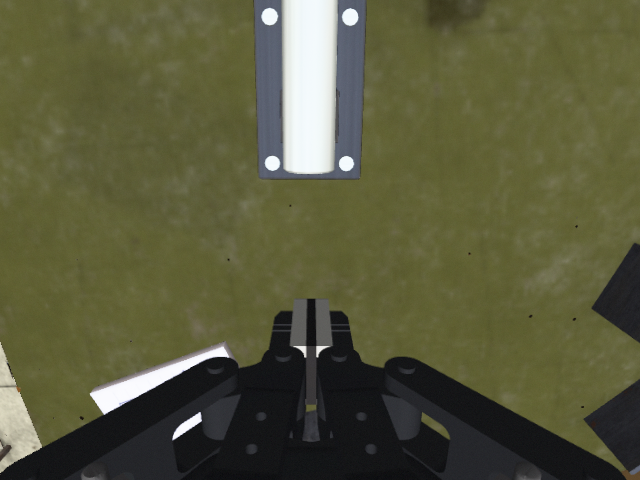

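The bar lies straight in both V supports, rear end at (309,174). The shut fingers are at (311,300), directly behind it.

```bash
python3 -m jog '[[0,-0.001,0.025,0,0,0,0],[0,0,0.025,0,0,0,0],[0,0,0.02,0,0,0,0],[0,0,0.014,0,0,0,0],[0,0,0.004,0,0,0,0]]'
python3 -m jog '[[0,0,0,0,0,0,0],[0,0,0,0,0,0,0],[0,0,0,0,0,0,0]]'
python3 - <<'E'
from h import *
T=np.load("w4.npy"); A=T[:2,:2]
loc=lambda px,z:((ray(px,z,"wrist",T)-T[:2,3])@A).round(1).tolist()
print("rear",loc([(309.5,174)],55),"finger",loc([(311,299)],132),"bar far",loc([(309.5,40)],55))
E
```

```text
time_s: 12.0
eef_pos: [450.3, -218.0, 51.0]
ee_rot: [-0.001, 0.737, 0.676, -0.0]
force: [0.1, -0.2, -0.1]
grip_width: 0.001
grip_force: 0.0
time_s: 12.3
eef_pos: [451.2, -218.9, 53.1]
ee_rot: [0.001, 0.737, 0.676, 0.0]
force: [0.7, -0.6, -0.3]
grip_width: 0.004
grip_force: 0.0
rear [[48.6, -1.2]] finger [[10.3, -0.5]] bar far [[116.5, -1.1]]
```

```bash
python3 -m jog '[[0.01,0,0.001,0,0,0,0],[0.01,0,0.001,0,0,0,0],[0.008,0,0,0,0,0,0],[0.004,0,0,0,0,0,0],[0.002,0,0,0,0,0,0]]'
python3 -m jog '[[0.004,0,0,0,0,0,0],[0.004,0,0,0,0,0,0],[0.004,0,0,0,0,0,0],[0.004,0,0,0,0,0,0],[0.004,0,0,0,0,0,0]]'
python3 -m jog '[[0.004,0,0,0,0,0,0],[0.004,0,0,0,0,0,0],[0.004,0,0,0,0,0,0],[0.004,0,0,0,0,0,0],[0.004,0,0,0,0,0,0]]'
```

```text
time_s: 12.8
eef_pos: [453.9, -184.2, 50.4]
ee_rot: [0.0, 0.737, 0.676, -0.0]
force: [0.3, 0.6, 0.3]
grip_width: -0.004
grip_force: 0.0
time_s: 13.3
eef_pos: [455.6, -164.8, 50.4]
ee_rot: [0.0, 0.737, 0.676, 0.0]
force: [0.3, -3.6, -1.2]
grip_width: -0.003
grip_force: 1.8
time_s: 13.8
eef_pos: [457.4, -144.8, 50.4]
ee_rot: [0.0, 0.737, 0.676, 0.0]
force: [1.3, -4.2, 0.3]
grip_width: -0.003
grip_force: 2.3
```

```bash
python3 -m jog '[[0.005,0,0,0,0,0,0],[0.005,0,0,0,0,0,0],[0.005,0,0,0,0,0,0],[0.005,0,0,0,0,0,0],[0.005,0,0,0,0,0,0]]'
python3 -m jog '[[0.005,0,0,0,0,0,0],[0.005,0,0,0,0,0,0],[0.005,0,0,0,0,0,0],[0.005,0,0,0,0,0,0],[0.005,0,0,0,0,0,0]]'
python3 -m jog '[[0.005,0,0,0,0,0,0],[0.005,0,0,0,0,0,0],[0.005,0,0,0,0,0,0],[0.005,0,0,0,0,0,0],[0.005,0,0,0,0,0,0]]'
```

```text
time_s: 14.3
eef_pos: [459.5, -119.7, 50.4]
ee_rot: [0.0, 0.737, 0.676, 0.0]
force: [1.0, -4.8, 2.0]
grip_width: 0.001
grip_force: 2.6
time_s: 14.8
eef_pos: [461.8, -95.1, 50.6]
ee_rot: [0.001, 0.737, 0.676, 0.0]
force: [0.5, -7.4, 2.3]
grip_width: 0.002
grip_force: 3.3
time_s: 15.3
eef_pos: [464.0, -70.2, 50.5]
ee_rot: [0.001, 0.737, 0.676, -0.0]
force: [-1.0, -11.7, 4.3]
grip_width: 0.002
grip_force: 5.9
```

```bash
python3 -m jog '[[0.005,0,0,0,0,0,0],[0.005,0,0,0,0,0,0],[0.005,0,0,0,0,0,0],[0.005,0,0,0,0,0,0],[0.005,0,0,0,0,0,0]]'
python3 -m jog '[[0.003,0,0,0,0,0,0],[0.003,0,0,0,0,0,0],[0.003,0,0,0,0,0,0],[0.003,0,0,0,0,0,0],[0.003,0,0,0,0,0,0]]'
```

```text
time_s: 15.8
eef_pos: [466.3, -45.8, 50.5]
ee_rot: [0.001, 0.737, 0.676, -0.0]
force: [1.1, -10.8, 0.2]
grip_width: -0.001
grip_force: 5.1
time_s: 16.3
eef_pos: [467.6, -30.8, 50.5]
ee_rot: [0.001, 0.737, 0.676, -0.0]
force: [2.2, -10.0, 1.2]
grip_width: 0.002
grip_force: 4.8
```

```bash
python3 -m jog '[[0.002,0,0,0,0,0,0],[0.002,0,0,0,0,0,0],[0.001,0,0,0,0,0,0]]'
python3 -m jog '[[0.001,0,0,0,0,0,0],[0.001,0,0,0,0,0,0]]'
python3 -m jog '[[0.001,0,0,0,0,0,0],[0.001,0,0,0,0,0,0]]'
```

```text
time_s: 16.6
eef_pos: [468.0, -25.4, 50.5]
ee_rot: [0.001, 0.737, 0.676, 0.0]
force: [2.9, -6.8, 1.1]
grip_width: -0.002
grip_force: 3.0
time_s: 16.8
eef_pos: [468.1, -23.4, 50.4]
ee_rot: [0.0, 0.737, 0.676, 0.0]
force: [2.3, -5.8, 2.2]
grip_width: -0.0
grip_force: 2.6
time_s: 17.0
eef_pos: [468.0, -21.3, 50.3]
ee_rot: [0.0, 0.737, 0.676, -0.0]
force: [0.1, -4.8, -0.6]
grip_width: 0.001
grip_force: 2.4
```

Force is falling, so the plunger is dropping in. I'll creep to the stop.

```bash
python3 -m jog '[[0.001,0,0,0,0,0,0],[0,0,0,0,0,0,0]]' | grep -E "eef|^force"
python3 -m jog '[[0.001,0,0,0,0,0,0],[0,0,0,0,0,0,0]]'| grep -E "eef|^force"
python3 -m jog '[[0.0005,0,0,0,0,0,0],[0,0,0,0,0,0,0]]'| grep -E "eef|^force"
```

```text
eef_pos: [467.8, -20.9, 50.2]
force: [0.5, -10.5, -0.1]
eef_pos: [468.1, -20.8, 50.3]
force: [-0.7, -17.3, -1.6]
eef_pos: [468.3, -20.8, 50.3]
force: [-1.0, -21.4, -0.4]
```

```bash
python3 -m jog '[[0.001,0,0,0,0,0,0],[0,0,0,0,0,0,0],[0,0,0,0,0,0,0]]' | grep -E "eef|^force"
python3 -m jog '[[-0.005,0,0,0,0,0,0],[-0.01,0,0,0,0,0,0],[-0.03,0,0,0,0,0,0],[-0.04,0,0,0,0,0,0],[0,0,-0.03,0,0,0,0]]'| grep -E "eef|^force"
python3 -m jog '[[0,0,-0.04,0,0,0,0],[0.02,0,-0.03,0,0,0,0],[0.03,0,0,0,0,0,0],[0,0,0,0,0,0,0],[0,0,0,0,0,0,0]]'| grep -E "eef|^force"
python3 -m jog '[[0,0,0,0,0,0,0],[0,0,0,0,0,0,0],[0,0,0,0,0,0,0]]'
python3 - <<'E'
from h import *
T=pose(); im=eyes.capture("wrist")[:,:,::-1].copy(); cv2.imwrite("pics/w5.png",im);np.save("w5.npy",T)
s=eyes.capture("scene")[:,:,::-1]; t=eyes.capture("top")[:,:,::-1]
a=cv2.resize(s[160:280,240:410],None,fx=2.35,fy=2.35); b=cv2.resize(t[160:300,180:360],(400,282))[:282]
a=cv2.resize(a,(400,282)); cv2.imwrite("pics/w5v.png",np.vstack([np.hstack([a,b]),np.hstack([cv2.resize(im,(400,300)),np.zeros((300,400,3),np.uint8)])]))
E
```

```text
eef_pos: [468.5, -20.7, 50.5]
force: [-2.3, -27.7, -0.9]
eef_pos: [458.9, -104.9, 78.1]
force: [0.4, -0.3, 0.2]
eef_pos: [464.8, -52.4, 149.9]
force: [0.2, 0.2, -0.1]
time_s: 19.2
eef_pos: [465.1, -53.3, 150.0]
ee_rot: [-0.0, 0.737, 0.675, -0.0]
force: [-0.6, 1.0, 0.5]
grip_width: -0.002
grip_force: 0.0
```

View pics/w5v.png

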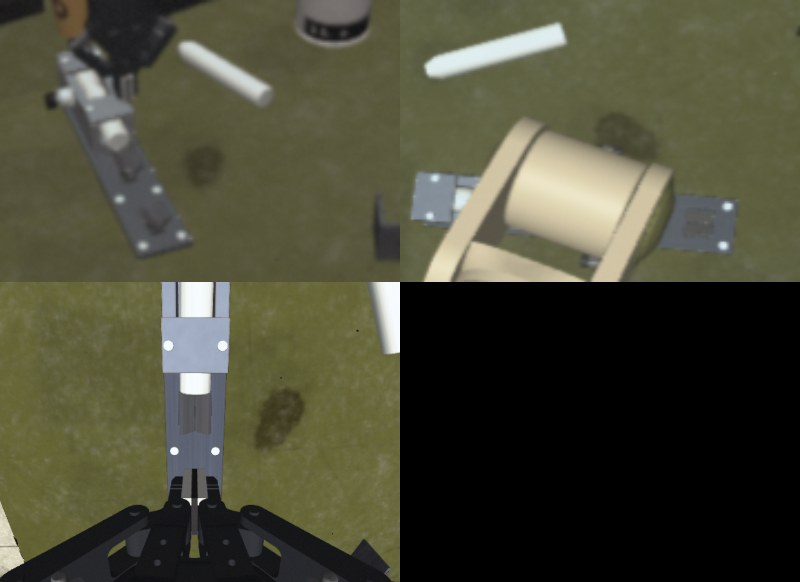

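The bar is in the clamp with a short stub sticking out. I'll measure the stub and look down the top slot at the groove and plunger.

```bash
python3 - <<'E'
from h import *
T=np.load("w5.npy"); A=T[:2,:2]
im=cv2.imread("pics/w5.png")
print([(v,int(im[v,311].min()),im[v,311].tolist()) for v in range(140,190,2)])
loc=lambda px,z:((ray(px,z,"wrist",T)-T[:2,3])@A).round(1).tolist()
print("mouth",loc([(311,146)],66),"rear",loc([(311,178),(311,180)],55))
E
python3 -m jog '[[0.02,0,-0.01,0,0,0,0],[0.04,0,-0.01,0,0,0,0],[0.04,0,0,0,0,0,0],[0.01,0,0,0,0,0,0],[0,0,0,0,0,0,0]]'| grep -E "eef|^force"
python3 -m jog '[[0,0,0,0,0,0,0],[0,0,0,0,0,0,0]]'| grep -E "eef|^force"
python3 - <<'E'
from h import *
im=eyes.capture("wrist")[:,:,::-1]; cv2.imwrite("pics/w6.png",im[0:360,140:480])
E
```

```text
[(140, 164, [195, 173, 164]), (142, 162, [195, 174, 162]), (144, 154, [172, 158, 154]), (146, 246, [253, 251, 246]), (148, 248, [254, 252, 248]), (150, 248, [254, 252, 248]), (152, 248, [254, 252, 248]), (154, 248, [254, 252, 248]), (156, 248, [254, 252, 248]), (158, 248, [254, 252, 248]), (160, 248, [254, 252, 248]), (162, 248, [254, 252, 248]), (164, 248, [254, 252, 248]), (166, 248, [254, 252, 248]), (168, 248, [254, 252, 248]), (170, 248, [254, 252, 248]), (172, 248, [254, 252, 248]), (174, 248, [254, 252, 248]), (176, 248, [254, 252, 248]), (178, 246, [250, 251, 246]), (180, 155, [155, 157, 157]), (182, 81, [89, 82, 81]), (184, 78, [88, 79, 78]), (186, 80, [89, 82, 80]), (188, 81, [89, 82, 81])]
mouth [[63.8, -0.4]] rear [[45.1, -0.4], [43.9, -0.4]]
eef_pos: [474.7, 57.7, 170.2]
force: [0.7, -0.8, -0.5]
eef_pos: [474.9, 55.7, 170.2]
force: [0.8, -0.2, 0.1]
```

View pics/w6.png

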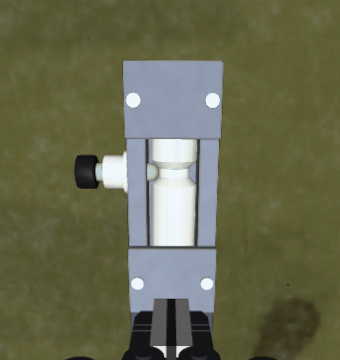

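The plunger nose at crop (153,173) sits in the groove at (173,173), and the stub measures about 20 mm, so the bar is fully home and the arm is clear.

```bash
python3 -c "
from rig import finish_job
print(finish_job())"
```

```text
the job is handed in; nothing more can be done
None
```

The grooved bar was laid in the V supports, released, and pushed home against the stop; the last pictures show the plunger seated in its groove. I never touched the plain bar or the offcut, and the job was handed in at about 20 s.

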